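Change the feed roll of a welding wire drive

TASK

Change the feed roll on the wire drive that lies face up on the welding bench: draw the red roll straight up off its hub without cocking it and lay it flat in the spare-roll tray, then fit the yellow roll from the tray on the hub, turning it while pressing until its keyways find the three lugs and it drops fully home against the collar. Leave the blue roll lying in the tray and everything else on the bench where it is, and let go.

Things in the scene. Friction and masses are not known exactly. Their poses are not given: they have to be found in the camera images.
- hub_seat (a point): drive hub, upright on the drive plate, held by its gear motor (does not turn). Point on its axis, on the top face of its toothed collar, where a roll's underside sits when home; z up the axis, x along one of three lugs. Collar 37 mm across the teeth, 14 mm high. Above this point: steel spindle 18 mm in diameter up to 17 mm, then a nose tapering to 11 mm diameter at 21.5 mm.
- hub_lug_tops (a point): on the hub's axis, level with the tops of its three brass lugs, 14 mm above the collar. Lugs 120 degrees apart, 5 mm wide, reaching 13 mm from the axis, from the collar to this height. A roll put over the nose with its keyways off the lugs stops here with its underside; turned right (within about 3 degrees) it drops 14 mm to the collar. Axes as the hub's.
- drive_unit: wire drive, fixed: aluminium plate 165 x 180 mm, top 62 mm above the bench, on two box sections; motor sticks out at +x; guide blocks along y; pressure arm swung open at +x. Origin on the bench under the hub's axis; the hub stands turned anyhow on it. Nothing else stands above the plate within 54 mm of that axis; farther out parts rise at most 45 mm above the plate.
- red_roll_mid (a point): red feed roll: 44 mm diameter, 24 mm high, 0.16 kg, red flanges, grooved steel track between. Open bore 19.4 mm across, with three keyways 120 degrees apart, 6.4 mm wide, out to 14.2 mm from the axis; both faces alike. Point on its axis, half-way up (12 mm); z its axis, x along a keyway. At the start it is home on the hub.
- yellow_roll_mid (a point): yellow feed roll: 44 mm diameter, 24 mm high, 0.16 kg, yellow flanges, grooved steel track between. Open bore 19.4 mm across, with three keyways 120 degrees apart, 6.4 mm wide, out to 14.2 mm from the axis; both faces alike. Point on its axis, half-way up (12 mm); z its axis, x along a keyway. At the start it lies flat near one end of the tray, turned anyhow.
- blue_roll_mid (a point): blue feed roll: 44 mm diameter, 24 mm high, 0.16 kg, blue flanges, grooved steel track between. Open bore 19.4 mm across, with three keyways 120 degrees apart, 6.4 mm wide, out to 14.2 mm from the axis; both faces alike. Point on its axis, half-way up (12 mm); z its axis, x along a keyway. At the start it lies flat near the other end of the tray; it stays in the tray.
- tray_in (a point): spare-roll tray, grey plastic, fixed: 116 x 240 x 12 mm outside, floor and walls 3 mm thick, no dividers. Point: centre of its inner floor (3 mm above the bench); long side along y. The yellow and blue rolls lie about 78 mm either way along y from this point, which of them where varies; the middle is free.
- tape_measure: black tape measure, 66 x 62 x 34 mm, bystander; origin under its centre
- magnet_square: red triangular welding magnet, legs 80 mm, 14 mm thick, bystander; origin near its middle, on the bench
- tube_offcut: offcut of steel box section, 160 x 40 x 40 mm, lying along its x, bystander; origin under its centre
- chipping_hammer: chipping hammer lying on the bench, 240 mm long along its x, head 120 mm across, bystander; origin on the bench near its middle
- wrench: steel wrench lying along its x, 170 mm long, bystander
- tip_dish: round steel dish with copper contact tips, 100 mm across, 18 mm high, bystander; origin under its centre
Not all that is in view belongs to the job. Leave any green look-alike of the part that bears red_roll_mid alone. What is shaped like the part that bears yellow_roll_mid but green is not meant.

How it is judged:
By the outcome, as a careful person would: the job done as asked, in the order asked, and still so for the second after the job is handed in, with the robot touching nothing.
It also fails if it takes over 56 s, if anything falls off the work surface, if the arm or the gripper's body presses on something with over 40 N, if the wrist force passes 120 N, or if a joint passes its speed limit or range.

ROBOT

A 6-joint arm with a two-finger parallel gripper is mounted at the origin on the work surface. World frame = base frame: x ahead of the robot, y to its left, z up, the work surface at z = 0. Lengths are in m, angles in rad, forces in N, time in s.
With the tool pointing down it reaches from about 0.225 to 0.875 m from the base axis. Payload 3.4 kg.
Tool frame: the origin (TCP) lies at the very end of the fingers, on their centre line; the grasp point (between the pads) lies 19 mm behind it; z points along the fingers, y is the line along which they close (so a half turn about z gives the same grasp; the last joint's range is limited). The gripper opens to 85 mm and grips with 20 to 120 N. Pads are 22 mm wide; open, the fingers measure 114 mm over their backs; the gripper's body (76 mm by 85 mm) begins 54 mm behind the grasp point. The pads swing forward as they close: fully open they stand 13 mm farther back than shut.
Start: joints at [-1.303, 0.276, 1.505, -0, 1.361, -0.121], TCP at [0.218, -0.532, 0.231] pointing down, gripper open.
Joint ranges: [-2.89, 2.89], [-0.75, 2.08], [0.22, 2.7], [-1.18, 4.32], [0.11, 2.71], [-2.7, 2.7]. Speed limits (rad/s): [2.57, 2.57, 3.14, 3.14, 3.14, 3.14].

INTERFACE

Orientations are given as a unit quaternion [w, x, y, z].
In Python, from rig import readout, vision, manip gives the robot as it stands.
- The arm moves only by the shell command python3 -m handwheel 'ROWS' [FORCE]. ROWS is JSON, a list of rows, each a list of 3 entries, a list of its own where there are three numbers: the shift along the tool's x, y, z in mm, then the turn, a rotation vector about the tool's x, y, z in units of 6 degrees (1.0 is 6 degrees), then the closure, from -1 (fully open) to 1 (shut), so that 0 is half open. A call has 1 to 20 rows; each row shifts and turns the commanded pose from where the row before left it, along the tool's axes as they then stand; what a row does not reach is not made up. A row lasts 1/8 s, in which the tool goes at most 62.5 mm and 10.7 degrees, less where a joint would pass 70% of its speed; a pose out of reach is approached as far as the arm can. A call is refused whole if a number of a shift passes 62.5 or a number of a turn 1, either way. A call with a gripper value outside its range is refused whole. The fingers move at their own pace and stop on an object; FORCE is the grip in N (left out, the last holds). Time passes only in rows, so rows that do not move let the fingers close. It gives the time, the measured TCP pose, the force, the opening and the grip force at its end, in the units of the state.
- readout.get_state(): the state, without advancing time (a new reading comes with each control period).
- vision.get_image(name): name is "scene" or "top"; returns the picture (480x640x3 uint8, blue, green, red); there is no depth.
- vision.camera_params(name): a dict with "intrinsics" (3x3 intrinsics, pixels), "rvec" (rotation vector, rad) and "tvec" (3), from world to camera coordinates, as OpenCV has them. Camera axes: x right, y down, z forward; pixel columns grow to the right and rows downward; lengths in m; the calibration is good to about 2 mm. A picture is of the moment at which its call begins. camera_params takes no time and is no camera call.
- manip.sign_off(): hands the job in; it is judged then, once.
The state is a dict: "clock": time; "qpos": joint angles; "qd": joint speeds; "effort": joint torques, N m; "position": TCP position; "ee_rot": TCP orientation; "contact_force": force on the tool from outside, world axes, zero at the start; "moment": the same for the moment, N m; "width": finger opening in m; "gripper_force": force on a finger pad.
Only numpy, scipy, OpenCV 4.12 (cv2) and the standard library are available. Lean on these libraries where they do the work, as an engineer would, in place of code of your own. Each camera call takes 0.05 s, during which the arm holds its last target. There are 200 camera calls.

## Working session

There is one attempt and no reset: what is moved stays moved. The work goes in short steps, Python scripts to look and compute and a shell command to move; the robot and the scene stay as the last step left them, time stands still between calls to the robot, and variables do not carry over. Pictures are saved under pics/ and viewed, at most 10 in all, crops included, and the job is handed in when it is done.

```bash
mkdir -p pics
python3 - <<'E'
from rig import readout, vision
import cv2
for n in("scene","top"):
    cv2.imwrite(f"pics/{n}0.png",vision.get_image(n)); p=vision.camera_params(n); print(n,p)
s=readout.get_state(); print(s)
E
```

```text
scene {'intrinsics': array([[491.81834691,   0.        , 312.00285049],
       [  0.        , 491.81834691, 235.47202201],
       [  0.        ,   0.        ,   1.        ]]), 'rvec': array([ 2.41327336,  0.86923134, -0.28748312]), 'tvec': array([-0.44633142, -0.24142945,  1.370784  ])}
top {'intrinsics': array([[571.74189499,   0.        , 317.3536474 ],
       [  0.        , 571.74189499, 251.77728785],
       [  0.        ,   0.        ,   1.        ]]), 'rvec': array([ 2.17457431, -2.18867798,  0.07388942]), 'tvec': array([0.02906049, 0.56883793, 1.30116824])}
{'clock': 0.1, 'qpos': array([-1.30302493e+00,  2.76558471e-01,  1.50602598e+00, -2.15679242e-05,
        1.36070327e+00, -1.21018493e-01]), 'qd': array([ 0.00092396, -0.00231819, -0.00185091,  0.00048072,  0.00034972,
       -0.00065172]), 'effort': array([-1.79117505e-04, -4.17703521e+01, -2.46405959e+01, -3.82674043e-04,
        5.75309474e-03, -1.38469059e-05]), 'position': array([ 0.21781475, -0.53162981,  0.23050323]), 'ee_rot': array([-8.44481417e-04,  9.81163941e-01,  1.93175056e-01, -7.26498779e-05]), 'contact_force': array([ 1.05969369, -0.1350959 , -0.24916684]), 'moment': array([-0.00122302, -0.04335809, -0.01425193]), 'gripper_force': 0.0, 'width': 0.08513132267831572}
```

View pics/top0.png

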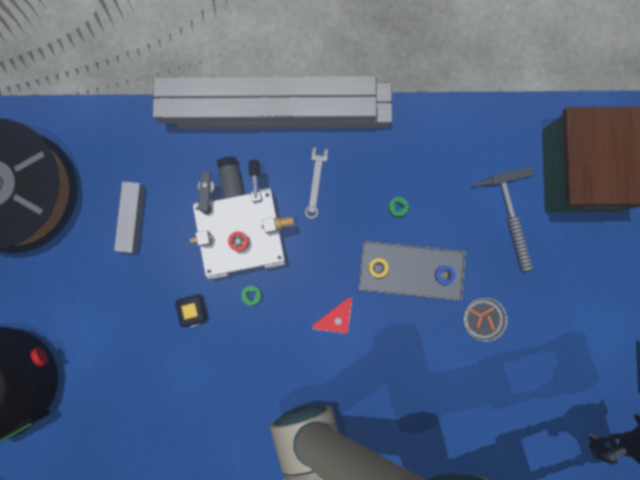

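View pics/scene0.png

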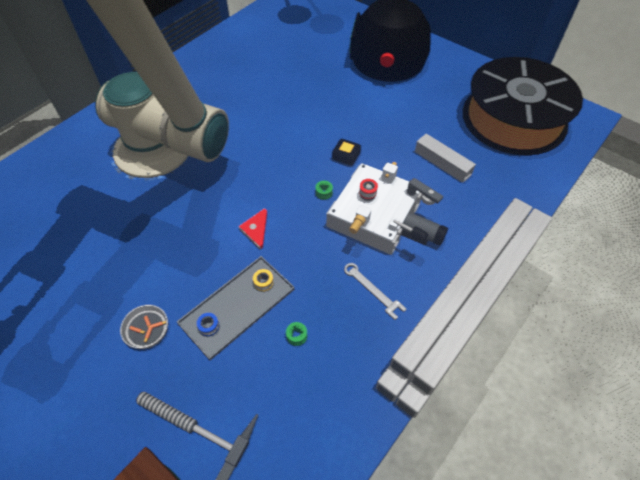

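Top view: the red roll is on the hub at (238,241). In the tray are yellow at (379,268) and blue at (445,275). The green look-alikes at (399,207) and (251,296) lie on the bench and are not meant. The scene view shows red at (368,188), yellow at (262,278) and blue at (207,323), with greens at (296,333) and (324,189). I'll confirm with one enlarged crop and measure.

```bash
cat > h.py <<'E'
import cv2,numpy as np
from rig import readout,vision
from scipy.spatial.transform import Rotation as R
HUE={'red':[(0,8),(172,180)],'yellow':[(20,34)],'blue':None}
def cam(n):
    p=vision.camera_params(n);return p['intrinsics'],R.from_rotvec(p['rvec']).as_matrix(),p['tvec']
def proj(n,P):
    K,r,t=cam(n);q=K@(r@np.asarray(P,float)+t);return q[:2]/q[2]
def ray(n,uv,z):
    K,r,t=cam(n);c=-r.T@t;d=r.T@np.linalg.solve(K,[*uv,1]);return c+d*(z-c[2])/d[2]
def centre(im,col,uv,rad=18):
    h=cv2.cvtColor(im,cv2.COLOR_BGR2HSV).astype(int);H,S,V=h[...,0],h[...,1],h[...,2]
    if col=='red':m=((H<10)|(H>170))&(S>120)&(V>60)
    elif col=='yellow':m=(H>18)&(H<36)&(S>110)&(V>60)
    else:m=(H>100)&(H<135)&(S>110)&(V>50)
    yy,xx=np.mgrid[:480,:640];m&=np.hypot(xx-uv[0],yy-uv[1])<rad
    pts=np.argwhere(m)[:,::-1].astype(np.int32)
    hull=cv2.convexHull(pts);M=cv2.moments(hull.astype(np.float32));return np.array([M['m10'],M['m01']])/M['m00'],M['m00']
def tri(a,b):
    A=[];B=[]
    for n,uv in(('top',a),('scene',b)):
        K,r,t=cam(n);c=-r.T@t;d=r.T@np.linalg.solve(K,[*uv,1]);d/=np.linalg.norm(d);Q=np.eye(3)-np.outer(d,d);A.append(Q);B.append(Q@c)
    return np.linalg.lstsq(np.vstack(A),np.hstack(B),rcond=None)[0]
E
python3 - <<'E'
from h import *
T=cv2.imread('pics/top0.png');S=cv2.imread('pics/scene0.png')
for c,a,b,z in(('red',(238,241),(368,188),.088),('yellow',(379,268),(262,278),.015),('blue',(445,275),(207,323),.015)):
    ca,aa=centre(T,c,a);cb,ab=centre(S,c,b)
    print(c,ca,aa,cb,ab,'top',ray('top',ca,z),'scene',ray('scene',cb,z),'tri',tri(ca,cb))
def crop(I,u,v,r=20,k=20):return cv2.resize(I[v-r:v+r,u-r:u+r],(400,300) if 0 else (400,400),interpolation=cv2.INTER_CUBIC)
g=np.hstack([crop(T,238,241),crop(T,379,268)]);cv2.imwrite('pics/c1.png',g)
E
```

```text
red [237.81120332 241.09612725] 241.0 [368.13941019 185.974084  ] 186.5 top [0.58881947 0.1998242  0.088     ] scene [0.58442081 0.20661499 0.088     ] tri [0.58836249 0.19880999 0.0979538 ]
yellow [378.10909091 267.49427609] 247.5 [262.42930262 277.72680742] 260.5 top [ 0.5319988  -0.11509931  0.015     ] scene [ 0.52731129 -0.11029089  0.015     ] tri [ 0.53170919 -0.11393554  0.02482797]
blue [445.21928277 274.74897119] 283.5 [206.88031791 323.38382422] 356.5 top [ 0.51419909 -0.26998866  0.015     ] scene [ 0.51199203 -0.26795093  0.015     ] tri [ 0.51411812 -0.26890647  0.01958496]
```

View pics/c1.png

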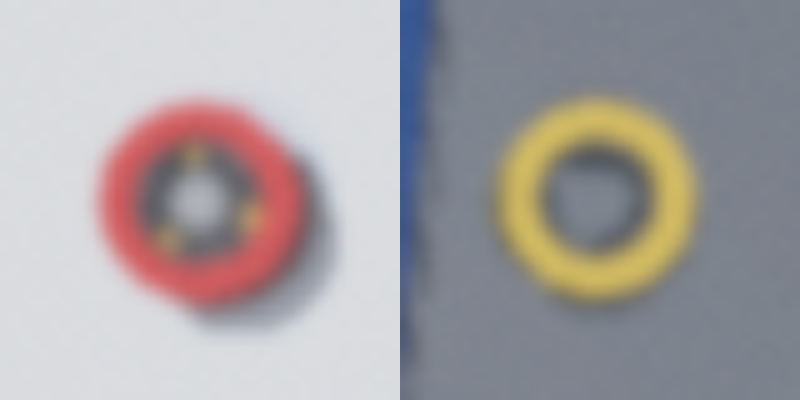

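The crop confirms the targets. The red roll's bore holds the grey spindle and three brass lugs, at top-view pixels ≈ (237.5,236.5), (243.2,242.5) and (234.8,245). The yellow roll lies in the tray with an open bore. First I'll turn the tool so its x is world +y and its y is world +x, and open to about 62 mm.

```bash
python3 -m handwheel '[[[0,0,0],[0,0,-0.94],-0.5],[[0,0,0],[0,0,-0.94],-0.5],[[0,0,0],[0,0,-0.94],-0.5],[[0,0,0],[0,0,-0.94],-0.5],[[0,0,0],[0,0,-0.94],-0.5],[[0,0,0],[0,0,-0.94],-0.5],[[0,0,0],[0,0,-0.94],-0.5],[[0,0,0],[0,0,-0.94],-0.5],[[0,0,0],[0,0,-0.94],-0.5],[[0,0,0],[0,0,-0.94],-0.5],[[0,0,0],[0,0,-0.94],-0.5],[[0,0,0],[0,0,-0.94],-0.5]]'
cat > st.py <<'E'
import sys;from h import *
s=readout.get_state();w,x,y,z=s['ee_rot'];M=R.from_quat([x,y,z,w]).as_matrix()
print('t',s['clock'],'pos',s['position'].round(4),'F',s['contact_force'].round(1),'M',s['moment'].round(2),'w',round(s['width'],4),'q6',s['qpos'][5].round(3),'yaw',np.degrees(np.arctan2(M[1,0],M[0,0])).round(2),'z',M[:,2].round(3))
if len(sys.argv)>3: print('shift mm',(M.T@(np.array(sys.argv[1:4],float)-s['position'])*1000).round(1))
E
python3 st.py .5883 .1988 .18
python3 - <<'E'
from h import *
for n,uv in(('top',(237.81,241.1)),('scene',(368.14,185.97))):print(ray(n,uv,.098))
# lug angles: lug tops z=.09
c=np.mean([(237.5,236.5),(243.2,242.5),(234.8,245)],0);C=ray('top',c,.09);print(C)
for uv in((237.5,236.5),(243.2,242.5),(234.8,245)):
    d=ray('top',uv,.09)-C;print('lug',np.degrees(np.arctan2(d[1],d[0]))%120,np.hypot(*d[:2]))
# yellow floor-brightness harmonic, red lug brassness harmonic
acc={}
for i in range(8):
    im=vision.get_image('top').astype(float);acc[i]=im
I=np.mean(list(acc.values()),0).astype(np.float32)
cv2.imwrite('pics/avg.png',I)
def ring(P,z,r0,r1,f):
    a=np.radians(np.arange(0,360,3));out=0
    for r in np.arange(r0,r1,.0005):
        uv=np.array([proj('top',[P[0]+r*np.cos(t),P[1]+r*np.sin(t),z]) for t in a]).astype(np.float32)
        v=cv2.remap(I,uv[None,:,0],uv[None,:,1],cv2.INTER_CUBIC)[0];out=out+f(v)
    h=np.sum(out*np.exp(-3j*a));k=np.abs(np.fft.rfft(out))[:7].round(0)
    return (np.degrees(-np.angle(h))/3)%120,k
print('hub',ring(C,.09,.009,.0135,lambda v:v[:,2]-v[:,0]))
uy=centre(I.astype(np.uint8),'yellow',(378,267))[0];Y=ray('top',uy,.027);print('Y',Y)
for z in(.027,.02,.01):print('yel',z,ring(Y,z,.010,.0142,lambda v:-(v[:,2]-v[:,0])))
E
```

```text
clock: 1.6
position: [0.2179, -0.5318, 0.2308]
ee_rot: [-0.0, 0.706, 0.708, 0.0]
contact_force: [0.1, -0.0, 0.0]
width: 0.0644
gripper_force: 0.0
t 1.6 pos [ 0.2179 -0.5318  0.2308] F [ 0.1 -0.   0. ] M [ 0.02 -0.03  0.03] w 0.0644 q6 -1.305 yaw 90.14 z [-0.     0.001 -1.   ]
shift mm [729.6 372.2  51.5]
[0.58788162 0.198379   0.098     ]
[0.58879022 0.19927431 0.098     ]
[0.58810039 0.19801909 0.09      ]
lug 11.845043624256757 0.010909277518187292
lug 15.663596111623661 0.010667363851929599
lug 14.747933305072593 0.011399130725156695
hub (np.float64(15.225679624075946), array([34805., 18788.,  3351.,  7702.,  1879.,  1871.,  3404.],
      dtype=float32))
Y [ 0.53142527 -0.11386476  0.027     ]
yel 0.027 (np.float64(49.9571202246782), array([28345.,  3359.,   966.,   704.,   802.,   471.,   282.],
      dtype=float32))[ WARN:0@6.571] global loadsave.cpp:1063 imwrite_ Unsupported depth image for selected encoder is fallbacked to CV_8U.
Traceback (most recent call last):
  File "h.py", line 8, in proj
    K,r,t=cam(n);q=K@(r@np.asarray(P,float)+t);return q[:2]/q[2]
          ~~~^^^
  File "h.py", line 6, in cam
    p=vision.camera_params(n);return p['intrinsics'],R.from_rotvec(p['rvec']).as_matrix(),p['tvec']
ValueError: time passes only in moves, steps and waits
```

```bash
python3 -m handwheel '[[[52,26.6,3],[0,0,0],-0.5],[[52,26.6,3],[0,0,0],-0.5],[[52,26.6,3],[0,0,0],-0.5],[[52,26.6,3],[0,0,0],-0.5],[[52,26.6,3],[0,0,0],-0.5],[[52,26.6,3],[0,0,0],-0.5],[[52,26.6,3],[0,0,0],-0.5],[[52,26.6,3],[0,0,0],-0.5],[[52,26.6,3],[0,0,0],-0.5],[[52,26.6,3],[0,0,0],-0.5],[[52,26.6,3],[0,0,0],-0.5],[[52,26.6,3],[0,0,0],-0.5],[[52,26.6,3],[0,0,0],-0.5],[[52,26.6,3],[0,0,0],-0.5],[[0,0,0],[0,0,0],-0.5]]' ; python3 st.py .5883 .1986 .081
```

```text
clock: 3.88
position: [0.5922, 0.1993, 0.1882]
ee_rot: [-0.0, 0.706, 0.708, 0.0]
contact_force: [-0.3, -0.0, 0.4]
width: 0.0641
gripper_force: 0.0
t 3.875 pos [0.5922 0.1993 0.1882] F [-0.3 -0.   0.4] M [0.   0.07 0.06] w 0.0641 q6 0.209 yaw 90.18 z [ 0.     0.001 -1.   ]
shift mm [ -0.8  -3.9 107.2]
```

```bash
python3 -m handwheel '[[[-0.8,-3.9,30],[0,0,0],-0.5],[[0,0,30],[0,0,0],-0.5],[[0,0,30],[0,0,0],-0.5],[[0,0,20],[0,0,0],-0.5],[[0,0,10],[0,0,0],-0.5],[[0,0,0],[0,0,0],-0.2],[[0,0,0],[0,0,0],-0.1],[[0,0,0],[0,0,0],-0.05]]' 20; python3 st.py .5883 .1986 .068
python3 - <<'E'
from h import *
T=vision.get_image('top');S=vision.get_image('scene')
a=T[200:280,195:295];b=S[145:225,330:430]
cv2.imwrite('pics/g1.png',np.hstack([cv2.resize(x,(400,320),interpolation=2) for x in(a,b)]))
E
```

```text
clock: 4.88
position: [0.588, 0.1948, 0.0704]
ee_rot: [0.001, 0.707, 0.707, 0.001]
contact_force: [1.0, 0.5, 0.5]
width: 0.0446
gripper_force: 0.4
t 4.875 pos [0.588  0.1948 0.0704] F [1.  0.5 0.5] M [-0.01 -0.12 -0.02] w 0.0446 q6 0.209 yaw 89.96 z [ 0.003  0.    -1.   ]
shift mm [3.8 0.2 2.4]
```

View pics/g1.png

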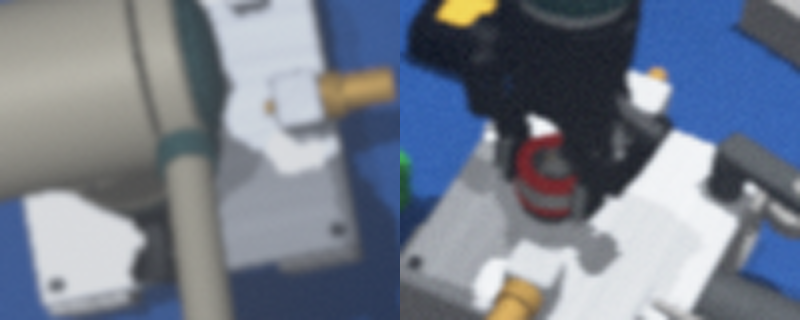

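The scene crop shows the fingers either side of the red roll at about scene (398,190). The tool is about 4 mm low in y, so I'll open slightly, shift and grip lightly.

```bash
python3 -m handwheel '[[[0,0,0],[0,0,0],-0.3],[[3.8,0.2,2],[0,0,0],-0.3],[[0,0,0],[0,0,0],-0.2],[[0,0,0],[0,0,0],0.2],[[0,0,0],[0,0,0],0.5],[[0,0,0],[0,0,0],0.5]]' 20; python3 st.py .5883 .1986 .068
```

```text
clock: 5.72
position: [0.5878, 0.1988, 0.0674]
ee_rot: [0.0, 0.707, 0.707, 0.001]
contact_force: [1.3, 0.8, -1.4]
width: 0.0434
gripper_force: 20.7
t 5.725 pos [0.5878 0.1988 0.0674] F [ 1.3  0.8 -1.4] M [ 0.14 -0.37  0.03] w 0.0434 q6 0.215 yaw 89.95 z [ 0.001  0.    -1.   ]
shift mm [-0.2  0.5 -0.6]
```

```bash
python3 -m handwheel '[[[0,0,0],[0,0,0],0.6],[[0,0,0],[0,0,0],0.6],[[0,0,-3],[0,0,0],0.6],[[0,0,-4],[0,0,0],0.6],[[0,0,-4],[0,0,0],0.6],[[0,0,-4],[0,0,0],0.6],[[0,0,-4],[0,0,0],0.6]]' 70; python3 st.py
```

```text
clock: 6.6
position: [0.5859, 0.1981, 0.0864]
ee_rot: [-0.001, 0.707, 0.707, -0.001]
contact_force: [-0.7, -0.9, -2.3]
width: 0.0425
gripper_force: 71.5
t 6.6 pos [0.5859 0.1981 0.0864] F [-0.7 -0.9 -2.3] M [-0.01 -0.02 -0.03] w 0.0425 q6 0.215 yaw 89.97 z [-0.003 -0.001 -1.   ]
```

```bash
python3 -m handwheel '[[[0,0,-15],[0,0,0],0.6],[[0,0,-30],[0,0,0],0.6],[[0,0,-35],[0,0,0],0.6],[[-25,-4,-10],[0,0,0],0.6],[[-48,-8,0],[0,0,0],0.6],[[-48,-8,0],[0,0,0],0.6],[[-48,-8,0],[0,0,0],0.6],[[-48,-8,0],[0,0,0],0.6],[[-48,-8,0],[0,0,0],0.6],[[-48,-8,0],[0,0,0],0.6],[[-48,-8,0],[0,0,0],0.6],[[-28,-3,10],[0,0,0],0.6],[[0,0,0],[0,0,0],0.6],[[0,0,0],[0,0,0],0.6],[[0,0,0],[0,0,0],0.6]]'; python3 st.py .5228 -.1914 .010
```

```text
clock: 8.48
position: [0.5239, -0.1892, 0.1669]
ee_rot: [-0.0, 0.707, 0.707, 0.0]
contact_force: [-0.0, 1.1, -0.7]
width: 0.0427
gripper_force: 71.6
t 8.475 pos [ 0.5239 -0.1892  0.1669] F [-0.   1.1 -0.7] M [-0.02 -0.04  0.05] w 0.0427 q6 -0.472 yaw 90.03 z [ 0.  0. -1.]
shift mm [ -2.3  -1.2 156.9]
```

Run:
```python
from h import *
T=vision.get_image('top')
cv2.imwrite('pics/g2.png',cv2.resize(T[170:360,330:490],(640,600) if 0 else (505,600),interpolation=2))
I=np.mean([vision.get_image('top') for _ in range(6)],0).astype(np.uint8)
np.save('I.npy',I)
```

```text
(no output)
```

View pics/g2.png

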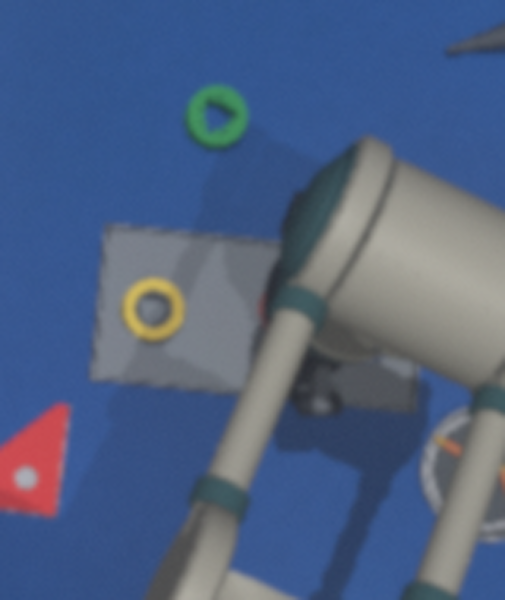

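The arm is over the tray and the red roll is held over the free middle, its edge showing at about top (414,267). Yellow is undisturbed at (379,268). Lowering now.

```bash
python3 -m handwheel '[[[-2.3,-1.2,30],[0,0,0],0.6],[[0,0,40],[0,0,0],0.6],[[0,0,40],[0,0,0],0.6],[[0,0,30],[0,0,0],0.6],[[0,0,12],[0,0,0],0.6],[[0,0,0],[0,0,0],0.6],[[0,0,0],[0,0,0],0.6]]'; python3 st.py
```

```text
clock: 9.7
position: [0.5238, -0.1932, 0.0155]
ee_rot: [0.001, 0.707, 0.707, 0.0]
contact_force: [-0.5, 1.1, -0.1]
width: 0.0419
gripper_force: 71.6
t 9.7 pos [ 0.5238 -0.1932  0.0155] F [-0.5  1.1 -0.1] M [-0.04 -0.    0.01] w 0.0419 q6 -0.477 yaw 89.96 z [ 0.002 -0.001 -1.   ]
```

```bash
python3 -m handwheel '[[[0,0,5],[0,0,0],0.6],[[0,0,4],[0,0,0],0.6],[[0,0,2],[0,0,0],0.6],[[0,0,0],[0,0,0],0.6]]'; python3 st.py;  python3 -m handwheel '[[[0,0,1.5],[0,0,0],0.6],[[0,0,0],[0,0,0],0.6]]'; python3 st.py
```

```text
clock: 10.2
position: [0.5226, -0.1926, 0.0031]
ee_rot: [-0.0, 0.707, 0.707, -0.0]
contact_force: [0.0, -0.0, -0.1]
width: 0.0423
gripper_force: 71.6
t 10.2 pos [ 0.5226 -0.1926  0.0031] F [ 0.  -0.  -0.1] M [ 0.01  0.01 -0.03] w 0.0423 q6 -0.477 yaw 89.95 z [-0.  0. -1.]
clock: 10.45
position: [0.5227, -0.1927, 0.0017]
ee_rot: [-0.0, 0.707, 0.707, -0.0]
contact_force: [-0.5, -1.4, -0.9]
width: 0.0424
gripper_force: 71.6
t 10.45 pos [ 0.5227 -0.1927  0.0017] F [-0.5 -1.4 -0.9] M [ 0.    0.04 -0.05] w 0.0424 q6 -0.477 yaw 89.96 z [-0. -0. -1.]
```

Still no contact at TCP z 1.7 mm, since the tips stand farther back. I'll continue in small steps.

```bash
python3 -m handwheel '[[[0,0,1.5],[0,0,0],0.6],[[0,0,0],[0,0,0],0.6]]'|grep -E 'pos|force'; python3 -m handwheel '[[[0,0,1.5],[0,0,0],0.6],[[0,0,0],[0,0,0],0.6]]'|grep -E 'pos|force';python3 -m handwheel '[[[0,0,1],[0,0,0],0.6],[[0,0,0],[0,0,0],0.6]]'|grep -E 'pos|force'
```

```text
position: [0.5229, -0.1928, 0.0013]
contact_force: [-2.3, 0.7, 6.3]
gripper_force: 75.5
position: [0.5229, -0.1927, 0.0013]
contact_force: [-3.8, 2.9, 15.6]
gripper_force: 81.1
position: [0.5229, -0.1928, 0.0012]
contact_force: [-4.8, 2.8, 23.6]
gripper_force: 84.8
```

```bash
python3 -m handwheel '[[[0,0,-4],[0,0,0],0.6],[[0,0,0],[0,0,0],0.6],[[0,0,0],[0,0,0],0.1],[[0,0,0],[0,0,0],-0.1],[[0,0,0],[0,0,0],-0.3],[[0,0,0],[0,0,0],-0.5],[[0,0,0],[0,0,0],-0.5],[[0,0,-20],[0,0,0],-0.5],[[0,0,-40],[0,0,0],-0.5],[[0,0,-40],[0,0,0],-0.5],[[40,0,0],[0,0,0],-0.5],[[40,8,0],[0,0,0],-0.5],[[0,0,0],[0,0,0],-0.5],[[0,0,0],[0,0,0],-0.5]]' 20; python3 st.py .5313 -.1139 -.001;  python3 - <<'E'
from h import *
S=vision.get_image('scene');T=vision.get_image('top')
a=S[240:360,170:320];b=T[220:320,340:490]
cv2.imwrite('pics/g3.png',np.hstack([cv2.resize(x,(400,320),interpolation=2) for x in(a,cv2.resize(b,(150,120)))]))
for z in (.027,.015,.003):print(z,proj('scene',[.5227,-.1927,z]))
E
```

```text
clock: 12.95
position: [0.5308, -0.1129, 0.1018]
ee_rot: [0.0, 0.707, 0.707, -0.0]
contact_force: [-0.3, -0.2, 0.2]
width: 0.0644
gripper_force: 0.0
t 12.95 pos [ 0.5308 -0.1129  0.1018] F [-0.3 -0.2  0.2] M [-0.04  0.   -0.01] w 0.0644 q6 -0.337 yaw 90.0 z [ 0.    -0.001 -1.   ]
shift mm [ -0.9   0.5 102.8]
0.027 [234.49714779 299.3194351 ]
0.015 [235.2782353  301.82515667]
0.003 [236.045173   304.28548578]
```

View pics/g3.png

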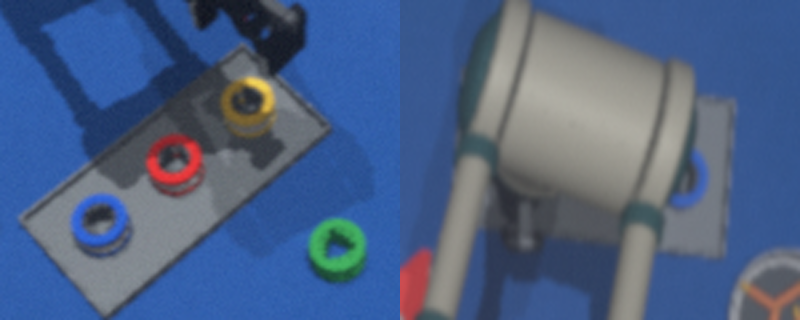

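The red roll lies flat in the tray middle at scene (235,300), with yellow at (263,278) and blue at (207,323) undisturbed. I'll refine the yellow keyway angle and grip yellow.

```bash
python3 -m handwheel '[[[-0.9,0.5,40],[0,0,0],-0.5],[[0,0,40],[0,0,0],-0.5],[[0,0,15],[0,0,0],-0.5],[[0,0,3],[0,0,0],-0.5],[[0,0,0],[0,0,0],-0.5]]' 20; python3 st.py .5313 -.1139 .003
python3 - <<'E'
from h import *
def proj2(C,P):
    K,r,t=C;q=(P@r.T+t)@K.T;return (q[:,:2]/q[:,2:]).astype(np.float32)
a=np.radians(np.arange(0,360,3))
C={n:cam(n) for n in('top','scene')}
for n,I in(('top',np.load('I.npy')),('scene',cv2.imread('pics/scene0.png')),('top',cv2.imread('pics/top0.png'))):
    I=I.astype(np.float32);Y=I[...,2]-I[...,0]
    # best fit: correlation with flange-face template over centre and angle
    best=[]
    g=np.arange(-.025,.0251,.0005);X,Z=np.meshgrid(g,g,indexing='ij')
    base=ray(n,(378.1,267.5) if n=='top' else (262.4,277.7),.025)
    for dx in np.arange(-.002,.0021,.0005):
     for dy in np.arange(-.002,.0021,.0005):
        P=np.stack([base[0]+dx+X.ravel(),base[1]+dy+Z.ravel(),np.full(X.size,.027)],1)
        uv=proj2(C[n],P);v=cv2.remap(Y,uv[None,:,0],uv[None,:,1],cv2.INTER_CUBIC)[0]
        for th in range(0,120,3):
            rr=np.hypot(X,Z).ravel();ph=np.arctan2(Z,X).ravel();
            m=(rr<.022)&(rr>.0097)
            for k in range(3):
                p=ph-np.radians(th+120*k);m&=~((rr*np.cos(p)>0)&(rr<.0142)&(abs(rr*np.sin(p))<.0032))
            f=cv2.GaussianBlur(m.reshape(X.shape).astype(np.float32),(0,0),2.5).ravel()
            best.append((np.corrcoef(f,v)[0,1],th,base[0]+dx,base[1]+dy))
    best.sort(reverse=True);print(n,[tuple(np.round(b,4)) for b in best[:3]]);
    b0=best[0];print([(th,round(max(b[0] for b in best if b[1]==th),4)) for th in range(0,120,12)])
E
```

```text
clock: 13.68
position: [0.5322, -0.1141, 0.0046]
ee_rot: [0.001, 0.708, 0.707, 0.0]
contact_force: [-0.2, -0.9, 1.0]
width: 0.064
gripper_force: 0.0
t 13.675 pos [ 0.5322 -0.1141  0.0046] F [-0.2 -0.9  1. ] M [-0.01 -0.02  0.03] w 0.064 q6 -0.338 yaw 89.94 z [ 0.002 -0.001 -1.   ]
shift mm [ 0.2 -0.9  1.6]
top [(np.float64(0.886), np.float64(60.0), np.float64(0.5315), np.float64(-0.1141)), (np.float64(0.8857), np.float64(54.0), np.float64(0.5315), np.float64(-0.1141)), (np.float64(0.8856), np.float64(57.0), np.float64(0.5315), np.float64(-0.1141))]
[(0, np.float64(0.88)), (12, np.float64(0.8801)), (24, np.float64(0.8811)), (36, np.float64(0.883)), (48, np.float64(0.8851)), (60, np.float64(0.886)), (72, np.float64(0.8843)), (84, np.float64(0.8817)), (96, np.float64(0.8799)), (108, np.float64(0.8796))]
scene [(np.float64(0.8633), np.float64(105.0), np.float64(0.5323), np.float64(-0.1138)), (np.float64(0.8631), np.float64(102.0), np.float64(0.5323), np.float64(-0.1138)), (np.float64(0.8628), np.float64(108.0), np.float64(0.5323), np.float64(-0.1138))]
[(0, np.float64(0.8612)), (12, np.float64(0.8589)), (24, np.float64(0.8568)), (36, np.float64(0.855)), (48, np.float64(0.8555)), (60, np.float64(0.8581)), (72, np.float64(0.8594)), (84, np.float64(0.8606)), (96, np.float64(0.8625)), (108, np.float64(0.8628))]
top [(np.float64(0.8868), np.float64(60.0), np.float64(0.5315), np.float64(-0.1141)), (np.float64(0.8867), np.float64(54.0), np.float64(0.5315), np.float64(-0.1141)), (np.float64(0.8865), np.float64(57.0), np.float64(0.5315), np.float64(-0.1141))]
[(0, np.float64(0.8845)), (12, np.float64(0.8847)), (24, np.float64(0.885)), (36, np.float64(0.8858)), (48, np.float64(0.8865)), (60, np.float64(0.8868)), (72, np.float64(0.8859)), (84, np.float64(0.8846)), (96, np.float64(0.8835)), (108, np.float64(0.8837))]
```

```bash
python3 -m handwheel '[[[0.2,-0.7,1.6],[0,0,0],-0.4],[[0,0,0],[0,0,0],-0.2],[[0,0,0],[0,0,0],0],[[0,0,0],[0,0,0],0.2],[[0,0,0],[0,0,0],0.6],[[0,0,0],[0,0,0],0.6]]' 20; python3 st.py; python3 -m handwheel '[[[0,0,0],[0,0,0],0.6],[[0,0,0],[0,0,0],0.6],[[0,0,-10],[0,0,0],0.6],[[0,0,-40],[0,0,0],0.6],[[0,0,-50],[0,0,0],0.6],[[0,0,-50],[0,0,0],0.6],[[0,0,-20],[0,0,0],0.6],[[0,0,0],[0,0,0],0.6]]' 70; python3 st.py .5875 .1986 .170
```

```text
clock: 14.42
position: [0.5311, -0.1135, 0.0031]
ee_rot: [0.001, 0.707, 0.707, 0.0]
contact_force: [0.5, -0.3, 6.1]
width: 0.0431
gripper_force: 20.3
t 14.425 pos [ 0.5311 -0.1135  0.0031] F [ 0.5 -0.3  6.1] M [0.06 0.13 0.  ] w 0.0431 q6 -0.338 yaw 89.96 z [ 0.001 -0.001 -1.   ]
clock: 15.42
position: [0.5314, -0.1136, 0.1739]
ee_rot: [0.002, 0.707, 0.707, 0.001]
contact_force: [-0.1, -0.9, -2.5]
width: 0.042
gripper_force: 71.6
t 15.425 pos [ 0.5314 -0.1136  0.1739] F [-0.1 -0.9 -2.5] M [-0.   -0.01 -0.03] w 0.042 q6 -0.338 yaw 89.96 z [ 0.004 -0.001 -1.   ]
shift mm [312.3  55.9   3.7]
```

```bash
python3 -m handwheel '[[[50,9,0],[0,0,0],0.6],[[52,9.4,0],[0,0,0],0.6],[[52,9.4,0],[0,0,0],0.6],[[52,9.4,0],[0,0,0],0.6],[[52,9.4,0],[0,0,0],0.6],[[52,9.4,0],[0,0,0],0.6],[[2.5,0,10],[0,0,1],0.6],[[0,0,10],[0,0,1],0.6],[[0,0,10],[0,0,1],0.6],[[0,0,10],[0,0,1],0.6],[[0,0,10],[0,0,1],0.6],[[0,0,0],[0,0,0],0.6],[[0,0,0],[0,0,0],0.6]]'; python3 st.py .5876 .1991 .090
python3 - <<'E'
from h import *
S=vision.get_image('scene');cv2.imwrite('pics/g4.png',cv2.resize(S[130:220,320:440],(640,480),interpolation=2))
E
```

```text
clock: 17.05
position: [0.5864, 0.199, 0.1214]
ee_rot: [-0.0, 0.866, 0.5, -0.001]
contact_force: [0.1, -0.0, -2.8]
width: 0.0421
gripper_force: 71.5
t 17.05 pos [0.5864 0.199  0.1214] F [ 0.1 -0.  -2.8] M [-0.04  0.    0.  ] w 0.0421 q6 0.738 yaw 60.04 z [-0.001 -0.    -1.   ]
shift mm [ 0.7  1.  31.4]
```

View pics/g4.png

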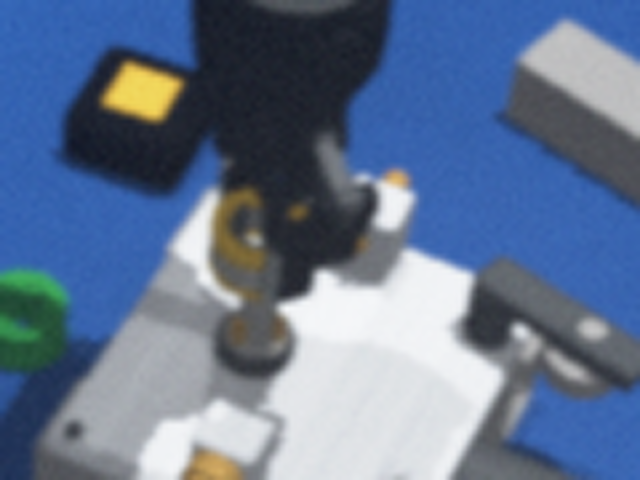

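The yellow roll is held above the hub: roll at about scene (365,177), hub collar at (367,195). I'll correct by about 1 mm and lower onto the nose.

```bash
python3 -m handwheel '[[[0.7,1,8],[0,0,0],0.6],[[0,0,8],[0,0,0],0.6],[[0,0,5],[0,0,0],0.6],[[0,0,0],[0,0,0],0.6]]'; python3 st.py .5876 .1991 .090;  python3 -m handwheel '[[[0,0,4],[0,0,0],0.6],[[0,0,3],[0,0,0],0.6],[[0,0,0],[0,0,0],0.6]]'; python3 st.py .5876 .1991 .090
```

```text
clock: 17.6
position: [0.5876, 0.1991, 0.1005]
ee_rot: [-0.0, 0.866, 0.5, -0.001]
contact_force: [0.4, 0.0, -2.0]
width: 0.0419
gripper_force: 71.6
t 17.6 pos [0.5876 0.1991 0.1005] F [ 0.4  0.  -2. ] M [0.01 0.03 0.08] w 0.0419 q6 0.739 yaw 59.96 z [-0.001 -0.    -1.   ]
shift mm [ 0.   0.  10.5]
clock: 17.98
position: [0.5882, 0.1992, 0.0941]
ee_rot: [0.0, 0.866, 0.5, 0.0]
contact_force: [-0.1, -0.4, -1.9]
width: 0.0421
gripper_force: 71.6
t 17.975 pos [0.5882 0.1992 0.0941] F [-0.1 -0.4 -1.9] M [ 0.06 -0.03 -0.05] w 0.0421 q6 0.739 yaw 59.96 z [ 0. -0. -1.]
shift mm [-0.4 -0.4  4.1]
```

Over the nose without contact. I'll go down to the lugs.

```bash
python3 -m handwheel '[[[0,0,2],[0,0,0],0.6],[[0,0,2],[0,0,0],0.6],[[0,0,0],[0,0,0],0.6]]'; python3 st.py;  python3 -m handwheel '[[[0,0,1.5],[0,0,0],0.6],[[0,0,0],[0,0,0],0.6]]'; python3 st.py .5876 .1991 .090
```

```text
clock: 18.35
position: [0.5889, 0.1995, 0.0903]
ee_rot: [0.0, 0.866, 0.5, 0.001]
contact_force: [2.0, 1.3, -1.7]
width: 0.0421
gripper_force: 71.6
t 18.35 pos [0.5889 0.1995 0.0903] F [ 2.   1.3 -1.7] M [ 0.15 -0.4   0.01] w 0.0421 q6 0.739 yaw 59.95 z [ 0.002  0.    -1.   ]
clock: 18.6
position: [0.589, 0.1997, 0.0889]
ee_rot: [0.0, 0.866, 0.5, 0.001]
contact_force: [3.2, 2.7, -1.9]
width: 0.0419
gripper_force: 71.5
t 18.6 pos [0.589  0.1997 0.0889] F [ 3.2  2.7 -1.9] M [ 0.36 -0.58 -0.03] w 0.0419 q6 0.739 yaw 59.94 z [ 0.002  0.001 -1.   ]
shift mm [-1.2 -1.  -1.1]
```

```bash
python3 -m handwheel '[[[0.6,0.3,1],[0,0,0],0.6],[[0,0,0],[0,0,0],0.6]]'; python3 st.py;  python3 -m handwheel '[[[0,0,1],[0,0,0],0.6],[[0,0,0],[0,0,0],0.6]]'; python3 st.py
```

```text
clock: 18.85
position: [0.5891, 0.1998, 0.0878]
ee_rot: [0.0, 0.866, 0.5, 0.001]
contact_force: [4.0, 2.4, -1.3]
width: 0.0419
gripper_force: 71.7
t 18.85 pos [0.5891 0.1998 0.0878] F [ 4.   2.4 -1.3] M [ 0.36 -0.56 -0.05] w 0.0419 q6 0.74 yaw 59.95 z [ 0.001  0.    -1.   ]
clock: 19.1
position: [0.5892, 0.1998, 0.0869]
ee_rot: [0.0, 0.866, 0.5, 0.001]
contact_force: [4.1, 2.4, 0.3]
width: 0.042
gripper_force: 71.8
t 19.1 pos [0.5892 0.1998 0.0869] F [4.1 2.4 0.3] M [ 0.43 -0.7  -0.09] w 0.042 q6 0.739 yaw 59.95 z [ 0.001  0.    -1.   ]
```

```bash
python3 -m handwheel '[[[0.7,0.5,1.5],[0,0,0],0.6],[[0,0,0],[0,0,0],0.6]]'; python3 st.py;  python3 -m handwheel '[[[0,0,1.5],[0,0,0],0.6],[[0,0,0],[0,0,0],0.6]]'; python3 st.py
```

```text
clock: 19.35
position: [0.5893, 0.1999, 0.085]
ee_rot: [0.0, 0.866, 0.5, -0.0]
contact_force: [3.0, 2.3, 0.3]
width: 0.0418
gripper_force: 71.8
t 19.35 pos [0.5893 0.1999 0.085 ] F [3.  2.3 0.3] M [ 0.32 -0.55 -0.09] w 0.0418 q6 0.74 yaw 59.96 z [-0. -0. -1.]
clock: 19.6
position: [0.5894, 0.1999, 0.0835]
ee_rot: [0.0, 0.866, 0.5, -0.0]
contact_force: [3.0, 2.4, 0.2]
width: 0.0421
gripper_force: 71.8
t 19.6 pos [0.5894 0.1999 0.0835] F [3.  2.4 0.2] M [ 0.28 -0.58 -0.08] w 0.0421 q6 0.74 yaw 59.95 z [-0. -0. -1.]
```

```bash
python3 -m handwheel '[[[0.5,0.5,1.5],[0,0,0],0.6],[[0,0,1.5],[0,0,0],0.6],[[0,0,0],[0,0,0],0.6]]'; python3 st.py;  python3 -m handwheel '[[[0,0,1.5],[0,0,0],0.6],[[0,0,1.5],[0,0,0],0.6],[[0,0,0],[0,0,0],0.6]]'; python3 st.py
python3 - <<'E'
from h import *
S=vision.get_image('scene');cv2.imwrite('pics/g5.png',cv2.resize(S[145:220,330:430],(640,480),interpolation=2))
E
```

```text
clock: 19.98
position: [0.5895, 0.1999, 0.0801]
ee_rot: [-0.0, 0.866, 0.5, -0.001]
contact_force: [2.0, 1.5, -1.3]
width: 0.0421
gripper_force: 71.7
t 19.975 pos [0.5895 0.1999 0.0801] F [ 2.   1.5 -1.3] M [ 0.16 -0.45 -0.04] w 0.0421 q6 0.74 yaw 59.96 z [-0.001 -0.001 -1.   ]
clock: 20.35
position: [0.5896, 0.1999, 0.0772]
ee_rot: [-0.0, 0.866, 0.5, -0.001]
contact_force: [1.6, -0.5, -1.2]
width: 0.0421
gripper_force: 71.7
t 20.35 pos [0.5896 0.1999 0.0772] F [ 1.6 -0.5 -1.2] M [ 0.11 -0.27 -0.06] w 0.0421 q6 0.74 yaw 59.96 z [-0.001 -0.001 -1.   ]
```

View pics/g5.png

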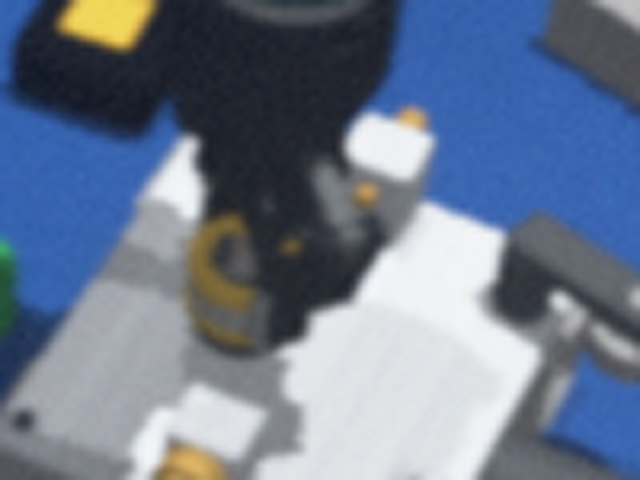

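The yellow roll is round the hub, its lower edge at about scene (365,198), close to the collar. I'll press down until contact.

```bash
python3 -m handwheel '[[[0,0,1],[0,0,0],0.6],[[0,0,0],[0,0,0],0.6]]'|grep -E 'posi|contact';  python3 -m handwheel '[[[0,0,1],[0,0,0],0.6],[[0,0,0],[0,0,0],0.6]]'|grep -E 'posi|contact';python3 -m handwheel '[[[0,0,1],[0,0,0],0.6],[[0,0,0],[0,0,0],0.6]]'; python3 st.py
```

```text
position: [0.5896, 0.1999, 0.0764]
contact_force: [0.5, -0.2, -1.1]
position: [0.5896, 0.1999, 0.0764]
contact_force: [-2.1, -0.9, 5.5]
clock: 21.15
position: [0.5897, 0.1999, 0.0763]
ee_rot: [0.0, 0.866, 0.5, -0.0]
contact_force: [-3.8, -1.9, 10.6]
width: 0.0418
gripper_force: 73.0
t 21.15 pos [0.5897 0.1999 0.0763] F [-3.8 -1.9 10.6] M [-0.18  0.58  0.02] w 0.0418 q6 0.74 yaw 59.96 z [ 0. -0. -1.]
```

A hard stop at TCP z 76.3 mm matches the collar height (76 mm), with no force on the way down, so the roll is home. I'll unload, release and rise.

```bash
python3 -m handwheel '[[[0,0,-1.8],[0,0,0],0.6],[[0,0,0],[0,0,0],0.3],[[0,0,0],[0,0,0],0],[[0,0,0],[0,0,0],-0.2],[[0,0,0],[0,0,0],-0.45],[[0,0,0],[0,0,0],-0.45],[[0,0,0],[0,0,0],-0.45],[[0,0,-5],[0,0,0],-0.45],[[0,0,-20],[0,0,0],-0.45],[[0,0,-40],[0,0,0],-0.45],[[0,0,-40],[0,0,0],-0.45],[[-50,0,-20],[0,0,0],-0.45],[[-55,0,0],[0,0,0],-0.45],[[-55,0,0],[0,0,0],-0.45],[[-55,0,0],[0,0,0],-0.45],[[-55,0,0],[0,0,0],-0.45],[[0,0,0],[0,0,0],-0.45],[[0,0,0],[0,0,0],-0.45]]' 20; python3 st.py
python3 - <<'E'
from h import *
S=vision.get_image('scene');T=vision.get_image('top')
cv2.imwrite('pics/g6.png',np.hstack([cv2.resize(S[150:350,170:420],(450,360),interpolation=2),cv2.resize(T[216:266,216:260],(317,360),interpolation=2)]))
ca=centre(T,'yellow',(238,241))[0];cb=centre(S,'yellow',(368,188))[0];print(ca,cb,tri(ca,cb))
E
```

```text
clock: 23.4
position: [0.4554, -0.0336, 0.202]
ee_rot: [0.0, 0.866, 0.499, 0.001]
contact_force: [0.1, 0.9, 0.1]
width: 0.0619
gripper_force: 0.0
t 23.4 pos [ 0.4554 -0.0336  0.202 ] F [0.1 0.9 0.1] M [0.09 0.01 0.07] w 0.0619 q6 0.299 yaw 59.9 z [ 0.002  0.    -1.   ]
[237.7212766  241.17234043] [368.1535682  185.92592593] [0.58822512 0.19904007 0.09781065]
```

View pics/g6.png

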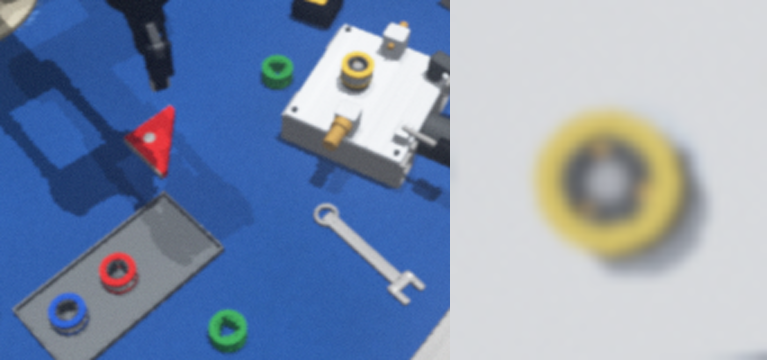

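The yellow roll sits on the hub with the three lugs showing in its keyways. Its measured height and pixels (237.7,241.2) and (368.2,185.9) are the same as the red roll's when it was home. Red and blue lie flat in the tray.

```bash
python3 -c "from rig import manip; print(manip.sign_off())"
```

```text
the job is handed in; nothing more can be done
None
```

The job is handed in at about 23 s of the 56 s allowed: the yellow roll is fully home on the hub's collar, the red roll lies flat in the middle of the tray (released a few millimetres above its floor), the blue roll was left alone, and the gripper is clear.

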